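# Close up a fridge can tray with its click-stop divider

### The job

One can has been taken out of the white four-can fridge tray and the other three stand loose in it. With the tips or the outside of your fingers push the blue divider by its upright thumb paddle along the rail towards the cans, past the four-dot stop, until it clicks into the three-dot stop and stays there, so that the three cans are closed up. Only push the paddle, gently: do not grip it, do not touch or lift or tip the cans, and leave the other things on the worktop where they stand; take your hand away at the end.

Things in the scene. Friction and masses are not known exactly. Their poses are not given: they have to be found in the camera images.
- can_tray: White four-can fridge tray, fixed to the worktop. Origin: middle of its underside; x away from its front, y along it, z up. 344 mm along y, 78 mm in x, walls 40 mm high, the fixed end wall at y = +168 mm is 70 mm. Along the front a ledge (x -78..-39 mm, top z = 40 mm) carries the grey rail; pairs of small ribs on it are the stops, with blue dots beside them: four, three, two towards +y.
- divider_travel (a joint): Travel of the divider along the tray's +y, m, 0 (open end) to 0.195. It starts at 0 to 0.026. A spring ball drops between the ribs at 0.040 (four dots), 0.110 (three dots), 0.180 (two dots). Sliding takes 1 to 2 N, each can shoved 1 N more, a rib 5 to 13 N more from 10 mm before a stop; past its crest, 5 mm before the stop, the push drops and the divider slips in. Leaving a stop takes the same.
- divider: Blue plastic divider on the rail: a saddle 30 mm long (tray y), 26 mm wide, top z = 58 mm; a plate 6 mm thick across the inside of the tray up to z = 76 mm; and the upright thumb paddle over the ledge. Origin: in the plate's middle plane, on the tray's centre line, at worktop height; axes as the tray's. Seated, it stays when let go.
- paddle (a point): Middle of the thumb paddle, at tray x = -52 mm, z = 85 mm, moving with the divider; axes as the tray's. The paddle is 30 mm wide (tray x), 8 mm thick (tray y, flat faces at +-4 mm) and stands from z = 58 to 112 mm. Both faces are free; the -y face is the one to push.
- three_dot_stop (a point): Three-dot stop on the rail: the middle between its two ribs, at tray x = -48.5, y = -45, z = 40 mm. Seated there, the middle plane of the divider (and of the paddle) is at this y; the three cans then have some 15 mm of play in all.
- four_dot_stop (a point): Four-dot stop on the rail, 70 mm before the three-dot stop; the divider clicks into it first and has to be pushed on.
- can_a: Blue and white drink can, about 0.33 kg, 66 mm in diameter, 115 mm high, standing loose on the tray floor nearest the fixed +y end; origin at the middle of its underside, z up.
- can_b: The same kind of can, the middle one of the row.
- can_c: The same kind of can, the one nearest the divider.
- tall_can: Bystander: taller drink can, yellow and green, 66 mm in diameter, 168 mm high, loose on the worktop behind the tray; origin at the middle of its underside.
- mug: Bystander: white mug with dots, 78 x 114 x 93 mm with its handle, loose on the worktop behind the tray; origin at the middle of its underside.
- sauce_tub: Bystander: small round plastic tub of sauce, 113 mm in diameter, 51 mm high, loose on the worktop to the right of the tray (beyond its open -y end); origin at the middle of its underside.
Mind the look-alikes: they are no part of the job. Leave any pink or purple look-alike of the can_b alone.

How it is judged:
By the outcome, as a careful person would: the job done as asked, in the order asked, and still so for the second after the job is handed in, with the robot touching nothing.
It also fails if it takes over 54 s, if anything falls off the work surface, if the arm or the gripper's body presses on something with over 40 N, if the wrist force passes 120 N, or if a joint passes its speed limit or range.

### The arm

A 6-joint arm with a two-finger parallel gripper is mounted at the origin on a cart in front of the work surface, level with it; the furniture and walls round the work are solid. World frame = base frame: x ahead of the robot, y to its left, z up, the work surface at z = 0. Lengths are in m, angles in rad, forces in N, time in s.
With the tool pointing down it reaches from about 0.25 to 0.725 m from the base axis. Payload 4 kg.
Tool frame: the origin (TCP) lies on the centre line of the jaws, within the pads' length; the fingertips stand 19 mm ahead of it and the grasp point (between the pads) is the TCP; z points along the fingers, y is the direction in which the jaws open and shut (so a half turn about z gives the same grasp; the last joint's range is limited). The gripper opens to 85 mm and grips with 20 to 120 N. Pads are 22 mm wide; open, the fingers measure 114 mm over their backs; the gripper's body (76 mm by 85 mm) begins 54 mm behind the grasp point. The pads swing forward as they close: fully open they stand 13 mm farther back than shut.
Start: joints at [-1.165, 0.241, 0.005, 1.335, 0, 1.571], TCP at [0.197, -0.459, 0.25] pointing down, gripper open.
Joint ranges: [-2.72, 2.72], [-1.05, 1.87], [-1.09, 1.28], [-1.99, 2.15], [-1.42, 1.44], [-3.14, 3.14]. Speed limits (rad/s): [2.79, 2.79, 3.14, 3.14, 3.14, 3.14].

### API

Orientations are given as a rotation vector (axis times angle).
In Python, from workcell import get_state, camera, get_calibration, close_job gives the robot as it stands. The module is installed in compiled form; this text tells all that it offers.
- The arm moves only by the shell command python3 -m crank 'ROWS' [FORCE]. ROWS is a JSON object of lists of equal length, an entry for each row: "linear": the shift along the world's x, y, z in m, a list of three; "turn": the turn, a rotation vector about the world's x, y, z in rad, a list of three; "jaw": the opening, from -1 (shut) to 1 (fully open), so that 0 is half open. In form: {"linear": [[x, y, z], ...], "turn": [[wx, wy, wz], ...], "jaw": [jaw, ...]}. A call has exactly 8 rows; each row shifts and turns the commanded pose from where the row before left it; what a row does not reach is not made up. A row lasts 1/8 s, in which the tool goes at most 62.5 mm and 10.7 degrees, less where a joint would pass 70% of its speed; a pose out of reach is approached as far as the arm can. A call with a gripper value outside its range is refused whole. The fingers move at their own pace and stop on an object; FORCE is the grip in N (left out, the last holds). Time passes only in rows, so rows that do not move let the fingers close, or fill a call up. It gives the time, the measured TCP pose, the force and the opening at its end, in the units of the state.
- get_state(): the state, without advancing time (a new reading comes with each control period).
- camera(name): name is "scene" or "top" or "wrist"; returns the picture (480x640x3 uint8, red, green, blue); there is no depth.
- get_calibration(name): a dict with "fx", "fy", "cx", "cy" (pixels), "k1" (the pictures are not rectified: a ray, as slopes to the right and down, at radius r is drawn at 1 + k1 r^2 times it, then the intrinsics apply), "R" (3x3) and "t" (3): a world point X has camera coordinates R X + t; the wrist camera has in their place "hand_eye" (4x4, takes a point from camera to tool coordinates, whose origin is the TCP and whose axes are the flange's). Camera axes: x right, y down, z forward; pixel columns grow to the right and rows downward; lengths in m; the calibration is good to about 2 mm. A picture is of the moment at which its call begins: read the wrist's pose just before it. get_calibration takes no time and is no camera call.
- close_job(): hands the job in, once; it reports no verdict.
The state is a dict: "time_s": time; "joints": joint angles; "dq": joint speeds; "tau": joint torques, N m; "tcp_pos": TCP position; "ee_rot": TCP orientation; "ft_force": force on the tool from outside, world axes, zero at the start; "torque": the same for the moment, N m; "opening": finger opening in m.
Only numpy, scipy, OpenCV 4.12 (cv2) and the standard library are available. Lean on these libraries where they do the work, as an engineer would, in place of code of your own. Each camera call takes 0.05 s, during which the arm holds its last target.

## Working session

There is one attempt and no reset: what is moved stays moved. The work goes in short steps, Python scripts to look and compute and a shell command to move; the robot and the scene stay as the last step left them, time stands still between calls to the robot, and variables do not carry over. Pictures are saved under pics/ and viewed, and the job is handed in when it is done.

```bash
mkdir -p pics; python3 - <<'E'
from workcell import *
import cv2
print(get_state())
for n in("scene","top","wrist"):
    im=camera(n); cv2.imwrite(f"pics/{n}0.png",im[:,:,::-1]); print(n,get_calibration(n))
E
```

```text
{'time_s': 0.0, 'joints': array([-1.16496171e+00,  2.41415262e-01,  3.71207165e-03,  1.33520029e+00,
        3.74068506e-06,  1.57076230e+00]), 'dq': array([ 2.57542160e-05, -2.89510880e-04,  1.74463650e-04,  1.72404744e-03,
        1.22829487e-03, -1.58241564e-03]), 'tau': array([-1.02195208e-03, -3.72317648e+01,  2.52408707e+01,  1.71068130e-02,
        2.18001992e-05,  1.28999915e-06]), 'tcp_pos': array([ 0.19715756, -0.45883631,  0.24940714]), 'ee_rot': array([-3.07510291e+00, -6.32753954e-01,  6.60792736e-04]), 'ft_force': array([-0.84536784, -0.04473298,  0.68794659]), 'torque': array([-0.01070006,  0.02859251,  0.05710341]), 'opening': 0.08546837492768569}
scene {'fx': 517.7448181876549, 'fy': 517.7448181876549, 'cx': 317.5302731177038, 'cy': 242.62656222178524, 'k1': -0.08504655461623796, 'R': array([[ 0.99681367, -0.07769379, -0.01806076],
       [-0.0585672 , -0.55917961, -0.82697524],
       [ 0.05415164,  0.82539799, -0.56194819]]), 't': array([-0.52468982,  0.25339129,  1.0749696 ])}
top {'fx': 487.2921044251982, 'fy': 487.2921044251982, 'cx': 312.96611976052947, 'cy': 233.62515364496025, 'k1': -0.10212214975763105, 'R': array([[ 0.01546653, -0.99986586,  0.00538876],
       [-0.99151139, -0.01603269, -0.12902758],
       [ 0.12909667, -0.00334741, -0.99162636]]), 't': array([0.24657064, 0.56890114, 1.32873014])}
wrist {'fx': 380.07607951816203, 'fy': 380.07607951816203, 'cx': 319.1817075057345, 'cy': 229.3878813729773, 'k1': -0.015740510560501863, 'hand_eye': array([[ 4.72870682e-04, -9.58368183e-01, -2.85534939e-01,
         7.27742798e-02],
       [ 9.99999157e-01,  7.98523625e-04, -1.02407556e-03,
         2.12950402e-04],
       [ 1.20944783e-03, -2.85534214e-01,  9.58367753e-01,
        -1.23754093e-01],
       [ 0.00000000e+00,  0.00000000e+00,  0.00000000e+00,
         1.00000000e+00]])}
```

View pics/scene0.png

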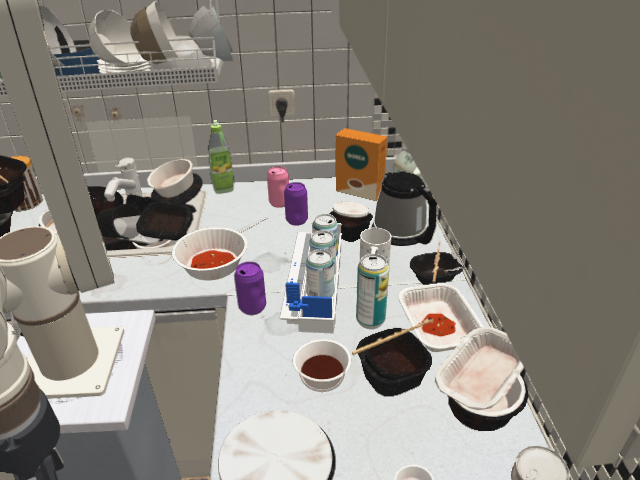

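View pics/top0.png

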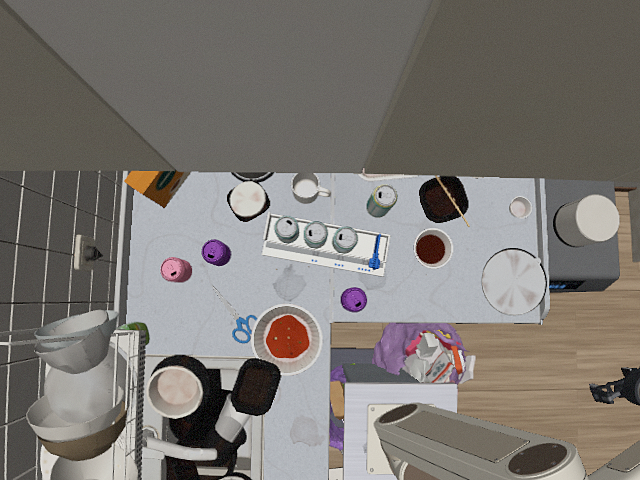

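View pics/wrist0.png

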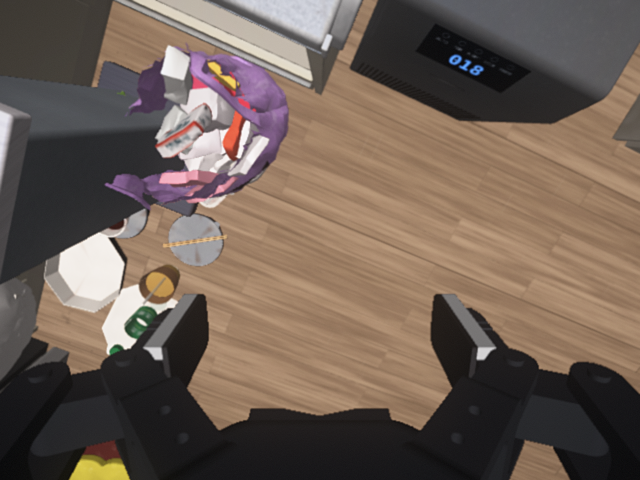

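```bash
python3 - <<'E'
import cv2
a=cv2.imread("pics/top0.png")[190:320,250:450]; cv2.imwrite("pics/top0c.png",cv2.resize(a,None,fx=4,fy=4,interpolation=cv2.INTER_CUBIC))
a=cv2.imread("pics/scene0.png")[200:340,230:400]; cv2.imwrite("pics/scene0c.png",cv2.resize(a,None,fx=4,fy=4,interpolation=cv2.INTER_CUBIC))
E
```

```text
(no output)
```

View pics/top0c.png

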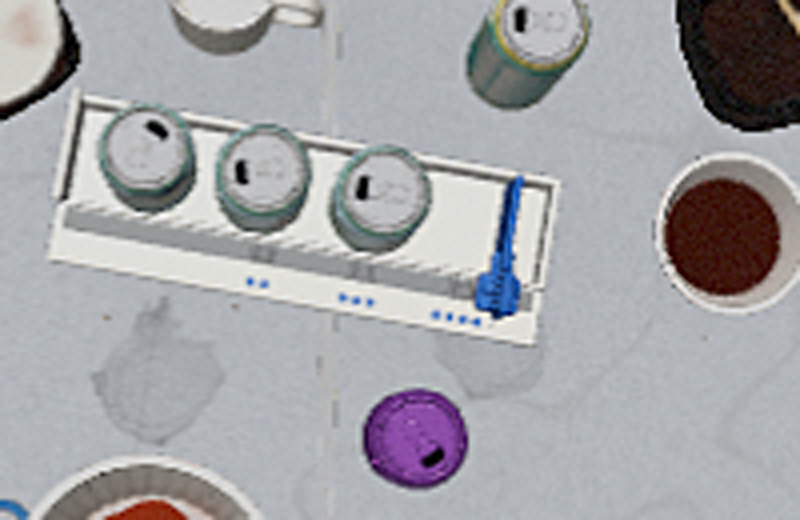

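View pics/scene0c.png

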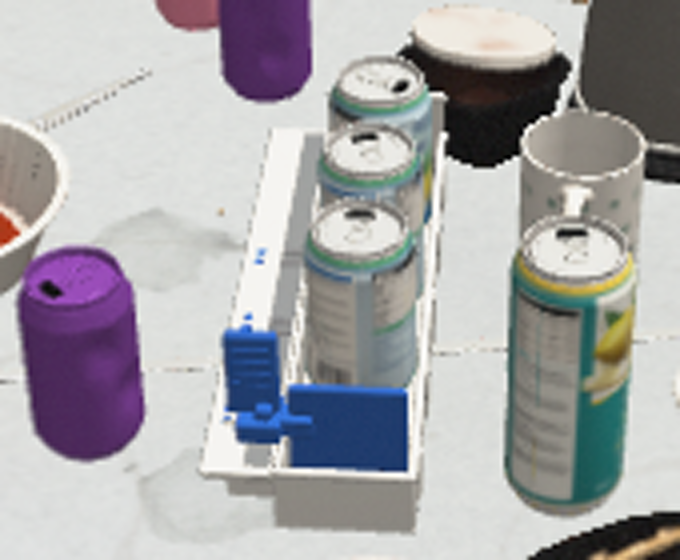

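```bash
cat > h.py <<'E'
import numpy as np, cv2
from workcell import *
from scipy.optimize import least_squares
def proj(n,X):
    c=get_calibration(n); X=np.atleast_2d(X)
    p=X@np.array(c["R"]).T+c["t"]; s=p[:,:2]/p[:,2:]; r2=(s**2).sum(1,keepdims=True)
    s=s*(1+c["k1"]*r2); return s*[c["fx"],c["fy"]]+[c["cx"],c["cy"]]
def ray(n,uv):
    c=get_calibration(n); d=(np.array(uv,float)-[c["cx"],c["cy"]])/[c["fx"],c["fy"]]; s=d.copy()
    for _ in range(20): s=d/(1+c["k1"]*(s@s))
    R=np.array(c["R"]); v=R.T@np.r_[s,1]; return -R.T@np.array(c["t"]),v/np.linalg.norm(v)
def tri(a,b):
    (o1,d1),(o2,d2)=ray(*a),ray(*b)
    k=np.linalg.lstsq(np.c_[d1,-d2],o2-o1,rcond=None)[0]; p,q=o1+k[0]*d1,o2+k[1]*d2
    return (p+q)/2,np.linalg.norm(p-q)
def T(p,X):
    c,s=np.cos(p[2]),np.sin(p[2]); X=np.atleast_2d(X)
    return X@np.array([[c,-s,0],[s,c,0],[0,0,1]]).T+[p[0],p[1],0]
E
python3 - <<'E'
from h import *
t=lambda x,y:("top",(250+x/4,190+y/4)); s=lambda x,y:("scene",(230+x/4,200+y/4))
print("front+y",tri(t(50,258),s(268,130))); print("front-y",tri(t(533,342),s(202,472)))
pts=[(t(50,258),(-.078,.172,.04)),(t(533,342),(-.078,-.172,.04)),(s(268,130),(-.078,.172,.04)),(s(202,472),(-.078,-.172,.04)),(t(557,183),(.039,-.172,.04)),
(s(412,466+3),(.039,-.172,.04))]
pd=[(s(223,330),(-.067,-.004,.112)),(s(278,335),(-.037,-.004,.112)),(s(228,408),(-.067,-.004,.058))]
def f(p):
    r=[]
    for (n,uv),X in pts: r.append(proj(n,T(p,X))[0]-uv)
    for (n,uv),X in pd: r.append(proj(n,T(p,np.array(X)+[0,p[3],0]))[0]-uv)
    return np.concatenate(r)
q=least_squares(f,[.5,.1,-.1,-.12]); print(q.x,np.round(q.fun.reshape(-1,2),1)); p=q.x
print("travel",p[3]+.155)
print("paddle",T(p,(-.052,p[3],.085)),"three",T(p,(-.052,-.045,.085)))
print("+y dir",T([0,0,p[2]],(0,1,0)))
print("purple top",tri(t(415,438-20),s(75,270)))
E
```

```text
front+y (array([0.5028666 , 0.39514869, 0.03709071]), np.float64(0.0020744239693819733))
front-y (array([0.45060686, 0.05833709, 0.03618878]), np.float64(0.00019245546351829844))
[ 0.553402    0.21564329 -0.15252022 -0.13841428] [[-0.9  0.4]
 [ 0.5  0.1]
 [ 0.1 -1.4]
 [-0.3 -1. ]
 [ 0.7 -1.4]
 [ 1.   1.8]
 [-0.6  0.3]
 [-0.4 -0.5]
 [-0.5 -0. ]]
travel 0.01658571708171025
paddle [[0.48097642 0.08673615 0.085     ]] three [[0.49516882 0.17906602 0.085     ]]
+y dir [[0.15192958 0.98839132 0.        ]]
purple top (array([0.39127408, 0.14650789, 0.11327706]), np.float64(0.010769731206660178))
```

```bash
python3 -m crank '{"linear":[[0.017,0.031,0],[0.017,0.031,0],[0.017,0.031,0],[0.017,0.031,0],[0.017,0.031,0],[0.017,0.031,0],[0.017,0.031,0],[0.017,0.031,0]],"turn":[[0,0,0.063],[0,0,0.063],[0,0,0.063],[0,0,0.063],[0,0,0.063],[0,0,0.063],[0,0,0.063],[0,0,0.063]],"jaw":[-1,-1,-1,-1,-1,-1,-1,-1]}' 20
```

```text
time_s: 1.15
tcp_pos: [0.3336, -0.2102, 0.2501]
ee_rot: [-2.821, -1.383, 0.0]
ft_force: [0.3, -0.7, 0.3]
opening: -0.0003
```

```bash
python3 -m crank '{"linear":[[0.017,0.031,0],[0.017,0.031,0],[0.017,0.031,0],[0.017,0.031,0],[0.017,0.031,0],[0.017,0.031,0],[0.017,0.031,0],[0.017,0.029,0]],"turn":[[0,0,0.063],[0,0,0.063],[0,0,0.063],[0,0,0.063],[0,0,0.063],[0,0,0.063],[0,0,0.063],[0,0,0.067]],"jaw":[-1,-1,-1,-1,-1,-1,-1,-1]}' && python3 - <<'E'
from h import *
s=get_state(); print(s["joints"],s["tcp_pos"],s["ee_rot"])
for n in("wrist","top","scene"): cv2.imwrite(f"pics/{n}1.png",camera(n)[:,:,::-1])
E
```

```text
time_s: 2.15
tcp_pos: [0.4696, 0.0357, 0.25]
ee_rot: [-2.382, -2.048, 0.001]
ft_force: [-0.2, 0.3, 0.1]
opening: -0.0002
[ 7.60064099e-02  1.83783301e-01 -6.80219582e-02  1.31957565e+00
 -6.63208866e-05  1.79725917e+00] [0.46961695 0.03574387 0.25002191] [-2.38189383e+00 -2.04801001e+00  8.01365851e-04]
```

View pics/wrist1.png

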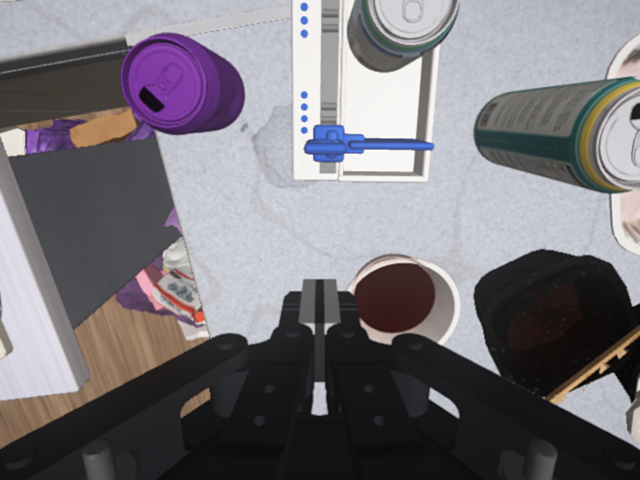

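View pics/scene1.png

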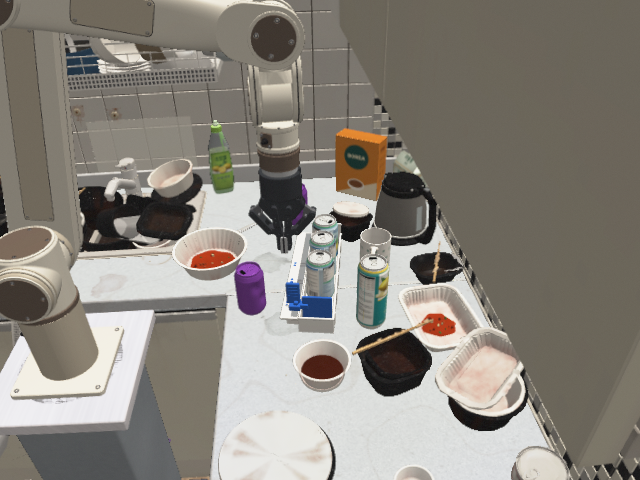

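View pics/top1.png

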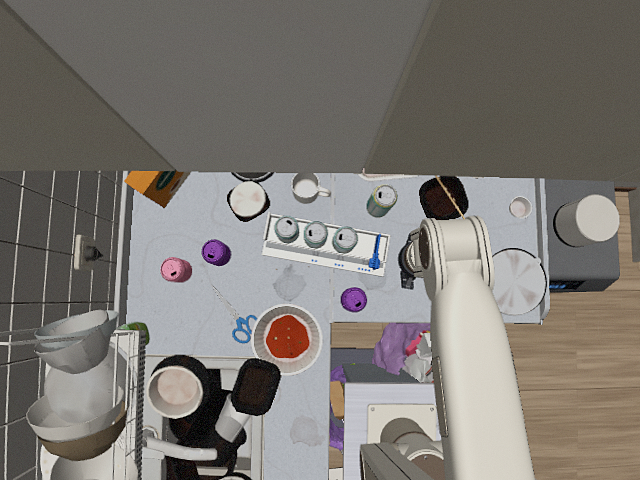

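```bash
cat >> h.py <<'E'
from scipy.spatial.transform import Rotation as Ro
def wproj(s,X):
    c=get_calibration("wrist"); M=np.eye(4); M[:3,:3]=Ro.from_rotvec(s["ee_rot"]).as_matrix(); M[:3,3]=s["tcp_pos"]
    W=np.linalg.inv(M@np.array(c["hand_eye"])); X=np.atleast_2d(X); p=X@W[:3,:3].T+W[:3,3]
    q=p[:,:2]/p[:,2:]; q=q*(1+c["k1"]*(q**2).sum(1,keepdims=True)); return q*[c["fx"],c["fy"]]+[c["cx"],c["cy"]]
P=[0.553402,0.21564329,-0.15252022,-0.13841428]
E
python3 - <<'E'
from h import *
s=get_state(); p=P; d=p[3]
im=cv2.imread("pics/wrist1.png")
pts={"pt":[(-.067,d-.004,.112),(-.037,d-.004,.112),(-.037,d+.004,.112),(-.067,d+.004,.112)],"led":[(-.078,-.172,.04),(.039,-.172,.04)],"tip":[]}
out=cv2.resize(im[60:220,270:470],None,fx=4,fy=4,interpolation=cv2.INTER_CUBIC)
for k,v in pts.items():
    for u in (wproj(s,T(p,v)) if v else []):
        print(k,u.round(1)); cv2.circle(out,(int((u[0]-270)*4+2),int((u[1]-60)*4+2)),4,(0,0,255),1)
cv2.imwrite("pics/wrist1c.png",out)
for z in(-.01,0,.019): print("tip",wproj(s,s["tcp_pos"]-[0,0,z]))
o,v=ray("top",(353.75,299.5)); w=o+v*(.115-o[2])/v[2]; c,sn=np.cos(p[2]),np.sin(p[2]); e=w[:2]-p[:2]; print("purple",w,"tray",c*e[0]+sn*e[1],-sn*e[0]+c*e[1])
E
```

```text
pt [302.5 154. ]
pt [346.8 154.1]
pt [347.1 142.1]
pt [302.4 142. ]
led [294.  180.3]
led [426.6 180.7]
tip [[318.68579215 338.20653876]]
tip [[318.76625168 322.98478608]]
tip [[318.8922813  299.14030848]]
purple [0.38367861 0.14710107 0.115     ] tray -0.1573395353016449 -0.09353253897699194
```

View pics/wrist1c.png

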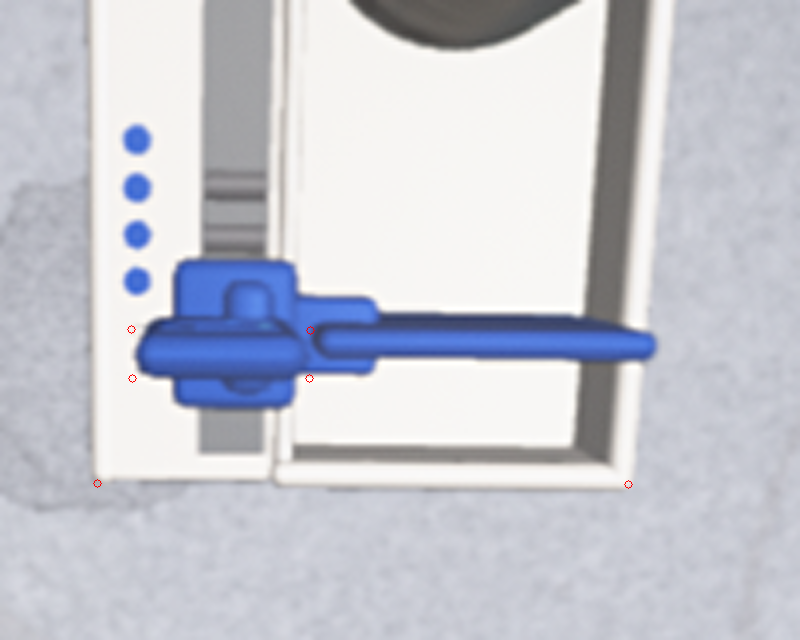

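```bash
cat >> h.py <<'E'
def tr(w):
    c,s=np.cos(P[2]),np.sin(P[2]); e=np.array(w)[:2]-P[:2]; return np.array([c*e[0]+s*e[1],-s*e[0]+c*e[1]])
E
python3 - <<'E'
from h import *
s=get_state(); print(tr(s["tcp_pos"])); R=Ro.from_rotvec(s["ee_rot"]).as_matrix(); print(R[:,0],np.arctan2(R[1,0],R[0,0]), np.pi/2+P[2])
print(T(P,(-.052,-.18,.097))-s["tcp_pos"])
E
```

```text
[-0.05552685 -0.19058923]
[ 1.50110870e-01  9.88669110e-01 -3.42755102e-04] 1.4201159058984252 1.4182761067948966
[[ 0.00509473  0.00993047 -0.1527049 ]]
```

```bash
python3 -m crank '{"linear":[[0.001,0.002,-0.02],[0.001,0.002,-0.025],[0.001,0.002,-0.025],[0.001,0.002,-0.025],[0.001,0.002,-0.025],[0,0,-0.02],[0,0,-0.013],[0,0,0]],"turn":[[0,0,0],[0,0,0],[0,0,0],[0,0,0],[0,0,0],[0,0,0],[0,0,0],[0,0,0]],"jaw":[-1,-1,-1,-1,-1,-1,-1,-1]}' && python3 - <<'E'
from h import *
s=get_state(); print(tr(s["tcp_pos"]),s["tcp_pos"],s["ft_force"])
for n in("wrist","scene"): cv2.imwrite(f"pics/{n}2.png",camera(n)[:,:,::-1])
a=cv2.imread("pics/scene2.png")[200:340,230:400]; cv2.imwrite("pics/scene2c.png",cv2.resize(a,None,fx=4,fy=4,interpolation=cv2.INTER_CUBIC))
E
```

```text
time_s: 3.3
tcp_pos: [0.4734, 0.044, 0.0966]
ee_rot: [-2.385, -2.043, 0.003]
ft_force: [-0.8, -0.5, 1.0]
opening: 0.0001
[-0.05302291 -0.18181132] [0.4733721  0.04399831 0.09656698] [-0.77446823 -0.48112413  1.01990576]
```

View pics/wrist2.png

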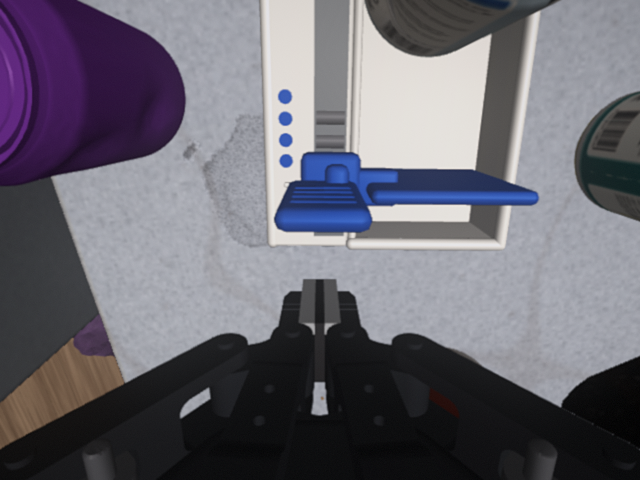

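View pics/scene2c.png

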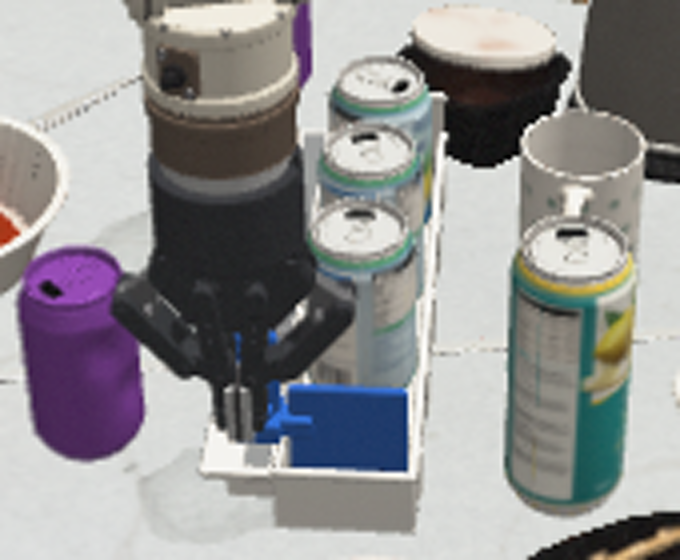

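```bash
python3 -m crank '{"linear":[[0.001,0.005,0.005],[0.001,0.005,0],[0.001,0.005,0],[0.001,0.005,0],[0.001,0.005,0],[0.001,0.005,0],[0.001,0.005,0],[0.0005,0.003,0]],"turn":[[0,0,0],[0,0,0],[0,0,0],[0,0,0],[0,0,0],[0,0,0],[0,0,0],[0,0,0]],"jaw":[-1,-1,-1,-1,-1,-1,-1,-1]}' && python3 - <<'E'
from h import *
s=get_state(); print(tr(s["tcp_pos"]),s["tcp_pos"],s["ft_force"])
for n in("wrist","scene"): cv2.imwrite(f"pics/{n}3.png",camera(n)[:,:,::-1])
a=cv2.imread("pics/scene3.png")[200:340,230:400]; cv2.imwrite("pics/scene3c.png",cv2.resize(a,None,fx=4,fy=4,interpolation=cv2.INTER_CUBIC))
E
```

```text
time_s: 4.4
tcp_pos: [0.4814, 0.0822, 0.1022]
ee_rot: [2.385, 2.044, -0.003]
ft_force: [-2.4, -3.4, 2.9]
opening: -0.0
[-0.05091095 -0.14287771] [0.48137471 0.08215908 0.10219926] [-2.4128999  -3.40148773  2.91676451]
```

View pics/wrist3.png

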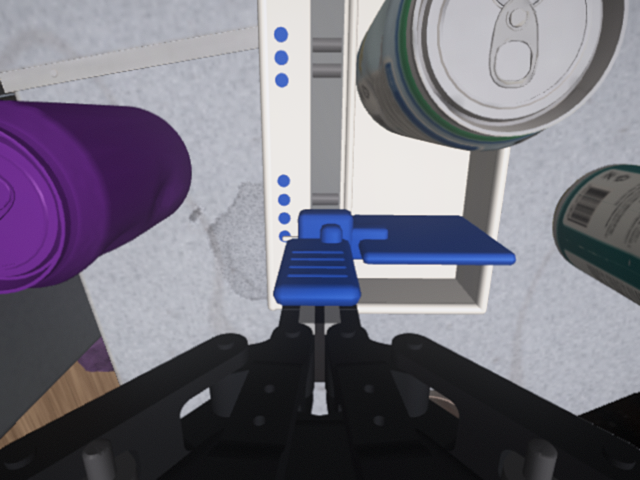

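View pics/scene3c.png

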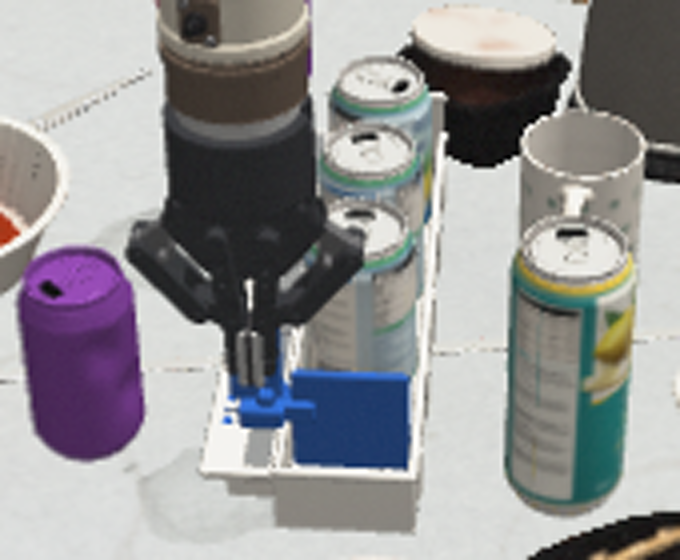

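```bash
python3 -m crank '{"linear":[[0.0006,0.004,0],[0.0006,0.004,0],[0.0006,0.004,0],[0.0006,0.004,0],[0.0006,0.004,0],[0.0006,0.004,0],[0.0006,0.004,0],[0.0006,0.004,0]],"turn":[[0,0,0],[0,0,0],[0,0,0],[0,0,0],[0,0,0],[0,0,0],[0,0,0],[0,0,0]],"jaw":[-1,-1,-1,-1,-1,-1,-1,-1]}' && python3 - <<'E'
from h import *
s=get_state(); print(tr(s["tcp_pos"]),s["tcp_pos"],s["ft_force"])
cv2.imwrite(f"pics/wrist4.png",camera("wrist")[:,:,::-1])
E
```

```text
time_s: 5.5
tcp_pos: [0.487, 0.1146, 0.1023]
ee_rot: [2.384, 2.044, -0.0]
ft_force: [1.2, -5.3, 0.4]
opening: -0.0004
[-0.05027269 -0.10997186] [0.48700493 0.11458597 0.10231103] [ 1.17322993 -5.33482422  0.44292886]
```

View pics/wrist4.png

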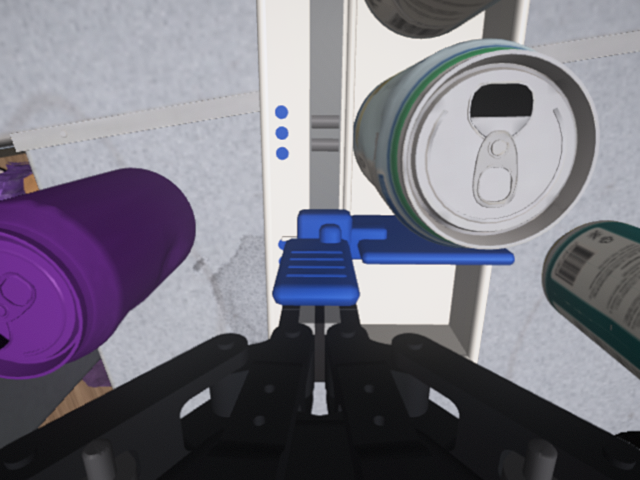

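```bash
python3 -m crank '{"linear":[[0.0005,0.004,0],[0.0005,0.004,0],[0.0006,0.004,0],[0.0005,0.004,0],[0.0005,0.004,0],[0.0006,0.004,0],[0.0005,0.004,0],[0.0005,0.003,0]],"turn":[[0,0,0],[0,0,0],[0,0,0],[0,0,0],[0,0,0],[0,0,0],[0,0,0],[0,0,0]],"jaw":[-1,-1,-1,-1,-1,-1,-1,-1]}' && python3 - <<'E'
from h import *
s=get_state(); print(tr(s["tcp_pos"]),s["tcp_pos"],s["ft_force"])
for n in("wrist","scene"): cv2.imwrite(f"pics/{n}5.png",camera(n)[:,:,::-1])
a=cv2.imread("pics/scene5.png")[200:340,230:400]; cv2.imwrite("pics/scene5c.png",cv2.resize(a,None,fx=4,fy=4,interpolation=cv2.INTER_CUBIC))
E
```

```text
time_s: 6.55
tcp_pos: [0.4917, 0.1452, 0.1024]
ee_rot: [2.384, 2.043, 0.0]
ft_force: [2.5, -6.1, -0.2]
opening: 0.0004
[-0.05028827 -0.07900711] [0.491694   0.14519362 0.10236161] [ 2.53662285 -6.14329457 -0.22593396]
```

View pics/wrist5.png

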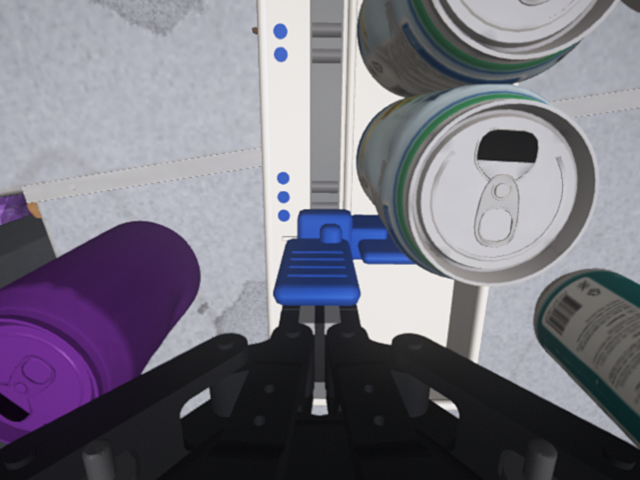

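View pics/scene5c.png

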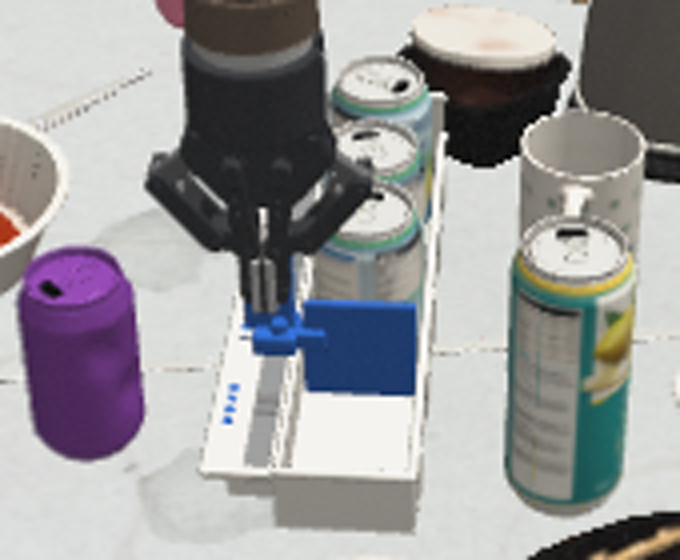

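```bash
python3 -m crank '{"linear":[[0.0004,0.003,0],[0.0003,0.002,0],[0.0003,0.002,0],[0.0003,0.002,0],[0.0003,0.002,0],[0.0003,0.002,0],[0.0002,0.001,0],[0,0,0]],"turn":[[0,0,0],[0,0,0],[0,0,0],[0,0,0],[0,0,0],[0,0,0],[0,0,0],[0,0,0]],"jaw":[-1,-1,-1,-1,-1,-1,-1,-1]}' && python3 - <<'E'
from h import *
s=get_state(); print(tr(s["tcp_pos"]),s["tcp_pos"],s["ft_force"])
for n in("wrist","scene"): cv2.imwrite(f"pics/{n}6.png",camera(n)[:,:,::-1])
a=cv2.imread("pics/scene6.png")[200:340,230:400]; cv2.imwrite("pics/scene6c.png",cv2.resize(a,None,fx=4,fy=4,interpolation=cv2.INTER_CUBIC))
a=cv2.imread("pics/wrist6.png")[150:320,230:430]; cv2.imwrite("pics/wrist6c.png",cv2.resize(a,None,fx=3.5,fy=3.5,interpolation=cv2.INTER_CUBIC))
E
```

```text
time_s: 7.65
tcp_pos: [0.4927, 0.1556, 0.1024]
ee_rot: [2.383, 2.037, -0.009]
ft_force: [0.2, -15.5, 5.0]
opening: 0.0002
[-0.05088369 -0.06858994] [0.49268816 0.15558033 0.10240725] [  0.20078009 -15.53785487   4.98998395]
```

View pics/wrist6c.png

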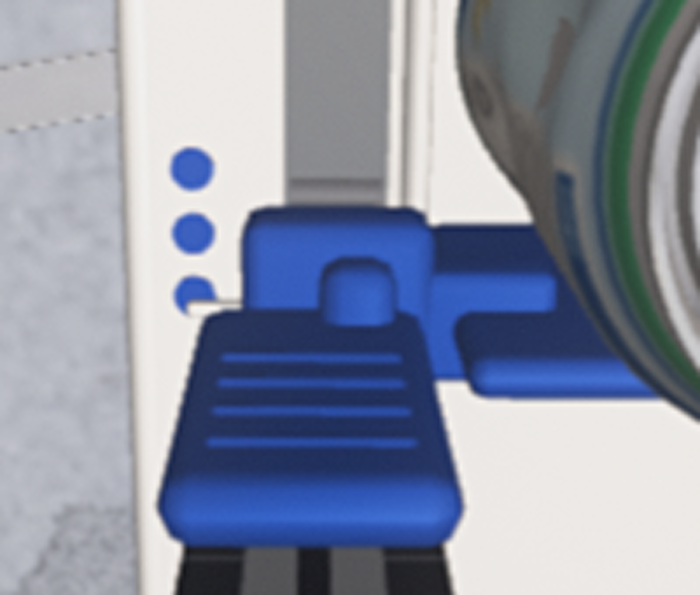

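View pics/scene6c.png

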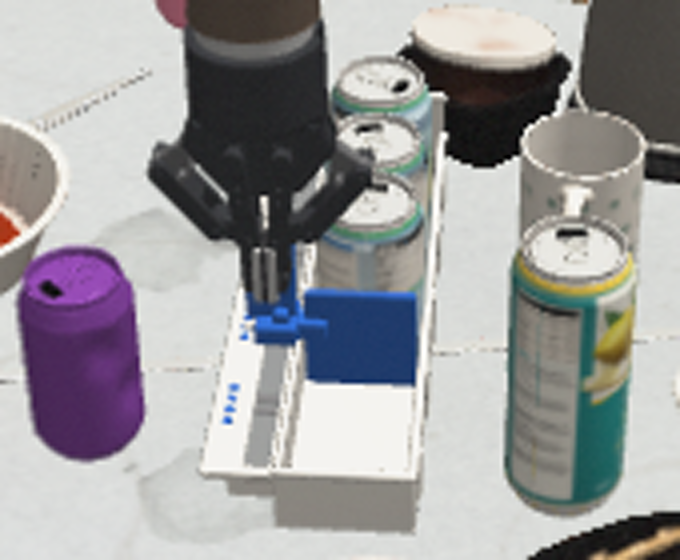

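```bash
python3 -m crank '{"linear":[[0.0002,0.001,0],[0.0001,0.001,0],[0.0002,0.001,0],[0,0,0],[0,0,0],[0,0,0],[0,0,0],[0,0,0]],"turn":[[0,0,0],[0,0,0],[0,0,0],[0,0,0],[0,0,0],[0,0,0],[0,0,0],[0,0,0]],"jaw":[-1,-1,-1,-1,-1,-1,-1,-1]}' && python3 - <<'E'
from h import *
s=get_state(); print(tr(s["tcp_pos"]),s["tcp_pos"],s["ft_force"])
for n in("wrist",): cv2.imwrite(f"pics/{n}7.png",camera(n)[:,:,::-1])
a=cv2.imread("pics/wrist7.png")[150:320,230:430]; cv2.imwrite("pics/wrist7c.png",cv2.resize(a,None,fx=3.5,fy=3.5,interpolation=cv2.INTER_CUBIC))
E
```

```text
time_s: 8.75
tcp_pos: [0.4931, 0.1631, 0.1022]
ee_rot: [-2.383, -2.045, -0.0]
ft_force: [-0.1, 0.8, -0.2]
opening: 0.0
[-0.0515952  -0.06108331] [0.4931254  0.16310791 0.10220425] [-0.08873676  0.84870523 -0.21869752]
```

View pics/wrist7c.png

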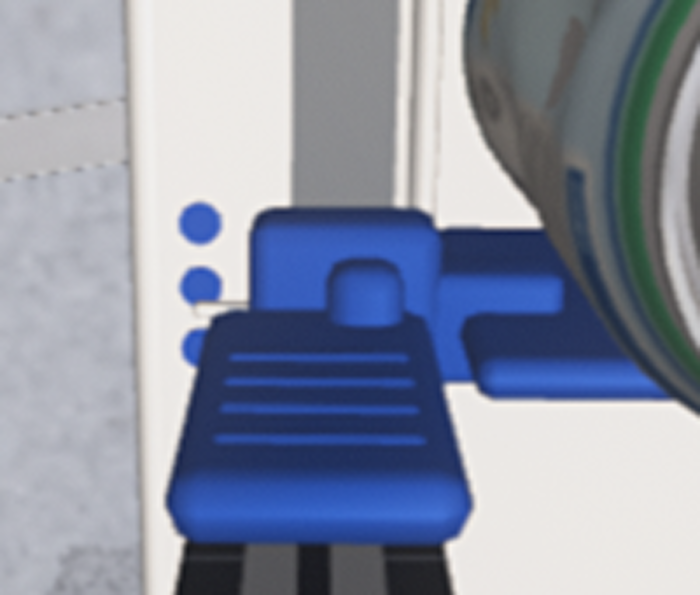

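```bash
python3 -m crank '{"linear":[[-0.0008,-0.005,0],[-0.0015,-0.01,0],[-0.0023,-0.015,0],[-0.003,-0.02,0],[0,0,0.02],[0,0,0.03],[0,0,0.04],[0,0,0.04]],"turn":[[0,0,0],[0,0,0],[0,0,0],[0,0,0],[0,0,0],[0,0,0],[0,0,0],[0,0,0]],"jaw":[-1,-1,-1,-1,-1,-1,-1,-1]}' && python3 - <<'E'
from h import *
s=get_state(); print(tr(s["tcp_pos"]),s["tcp_pos"],s["ft_force"])
for n in("wrist","scene","top"): cv2.imwrite(f"pics/{n}8.png",camera(n)[:,:,::-1])
d=-.045
im=cv2.imread("pics/wrist8.png"); f=3.5
out=cv2.resize(im[40:210,250:450],None,fx=f,fy=f,interpolation=cv2.INTER_CUBIC)
for u in wproj(s,T(P,[(-.067,d-.004,.112),(-.037,d-.004,.112),(-.037,d+.004,.112),(-.067,d+.004,.112)])): cv2.circle(out,(int((u[0]-250)*f),int((u[1]-40)*f)),4,(0,0,255),1)
cv2.imwrite("pics/wrist8c.png",out)
f=4;im=cv2.imread("pics/scene8.png");out=cv2.resize(im[200:340,230:400],None,fx=f,fy=f,interpolation=cv2.INTER_CUBIC)
for u in proj("scene",T(P,[(-.067,d-.004,.112),(-.037,d-.004,.112),(-.067,d-.004,.058)])): cv2.circle(out,(int((u[0]-230)*f),int((u[1]-200)*f)),4,(0,0,255),1)
cv2.imwrite("pics/scene8c.png",out)
E
```

```text
time_s: 9.8
tcp_pos: [0.4854, 0.1111, 0.2334]
ee_rot: [-2.386, -2.044, 0.001]
ft_force: [0.7, 0.6, -1.1]
opening: 0.0002
[-0.05135824 -0.11364376] [0.48537412 0.11112161 0.23336398] [ 0.73029812  0.59798147 -1.12678594]
```

View pics/wrist8c.png

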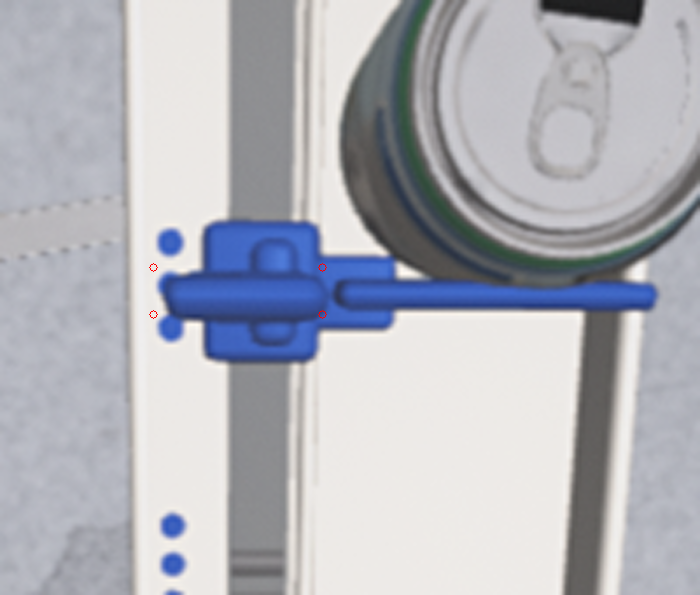

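View pics/scene8c.png

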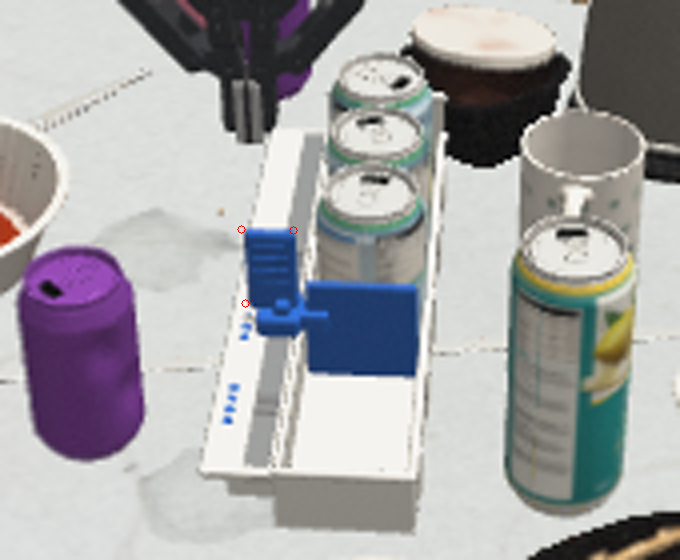

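View pics/top8.png

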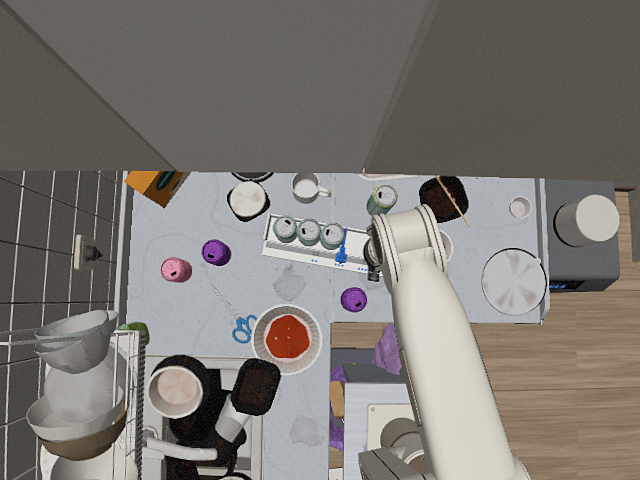

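```bash
python3 -m crank '{"linear":[[0,0,0],[0,0,0],[0,0,0],[0,0,0],[0,0,0],[0,0,0],[0,0,0],[0,0,0]],"turn":[[0,0,0],[0,0,0],[0,0,0],[0,0,0],[0,0,0],[0,0,0],[0,0,0],[0,0,0]],"jaw":[-1,-1,-1,-1,-1,-1,-1,-1]}' && python3 - <<'E'
from h import *
s=get_state(); print(tr(s["tcp_pos"]),s["tcp_pos"],s["ft_force"])
im=camera("wrist")[:,:,::-1].copy(); cv2.imwrite("pics/wrist9.png",im)
d=-.045;f=6
out=cv2.resize(im[80:160,285:400],None,fx=f,fy=f,interpolation=cv2.INTER_CUBIC)
for c,pts in (((0,0,255),[(-.067,d-.004,.112),(-.037,d-.004,.112),(-.037,d+.004,.112),(-.067,d+.004,.112)]),((0,255,0),[(-.0615,d-.015,.058),(-.0355,d-.015,.058),(-.0355,d+.015,.058),(-.0615,d+.015,.058)]),((0,255,255),[(-.07,d,.04)])):
  for u in wproj(s,T(P,pts)): cv2.circle(out,(int((u[0]-285+.5)*f),int((u[1]-80+.5)*f)),4,c,1)
cv2.imwrite("pics/wrist9c.png",out)
hsv=cv2.cvtColor(im,cv2.COLOR_BGR2HSV); m=cv2.inRange(hsv,(105,120,60),(125,255,255))
n,_,st,ce=cv2.connectedComponentsWithStats(m)
for i in range(1,n):
    if st[i,4]>8: print(st[i],ce[i].round(1))
E
```

```text
time_s: 10.95
tcp_pos: [0.4859, 0.1126, 0.2323]
ee_rot: [2.385, 2.045, 0.0]
ft_force: [0.6, 0.5, -0.4]
opening: 0.0001
[-0.05108365 -0.11207058] [0.48588453 0.11263482 0.23234256] [ 0.56235211  0.52220631 -0.35209925]
[422  10   7   2   9] [425.3  10.7]
[294  16   7   8  45] [297.1  19.8]
[294  30   7   8  43] [297.2  33.8]
[ 295  106  142   39 2360] [343.  125.6]
[295 108   6   7  35] [297.7 110.9]
[296 189   6   6  27] [298.5 191.9]
[296 201   6   5  26] [298.5 203. ]
[296 211   6   6  27] [298.6 213.7]
[296 222   6   6  24] [298.5 224.5]
```

View pics/wrist9c.png

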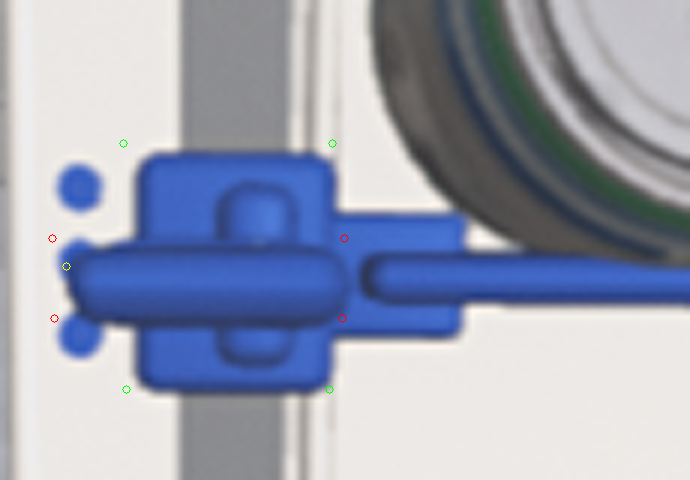

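```bash
python3 -m crank '{"linear":[[0,0,-0.03],[0,0,-0.04],[0,0,-0.04],[0,0,-0.02],[0.003,0.02,0],[0.0023,0.015,0],[0.0008,0.005,0],[0.0007,0.005,0]],"turn":[[0,0,0],[0,0,0],[0,0,0],[0,0,0],[0,0,0],[0,0,0],[0,0,0],[0,0,0]],"jaw":[-1,-1,-1,-1,-1,-1,-1,-1]}' && python3 - <<'E'
from h import *
s=get_state(); print(tr(s["tcp_pos"]),s["ft_force"])
E
python3 -m crank '{"linear":[[0.0004,0.0025,0],[0.0003,0.002,0],[0.0003,0.002,0],[0,0,0],[0,0,0],[0,0,0],[0,0,0],[0,0,0]],"turn":[[0,0,0],[0,0,0],[0,0,0],[0,0,0],[0,0,0],[0,0,0],[0,0,0],[0,0,0]],"jaw":[-1,-1,-1,-1,-1,-1,-1,-1]}' && python3 - <<'E'
from h import *
s=get_state(); print(tr(s["tcp_pos"]),s["ft_force"])
E
```

```text
time_s: 12.0
tcp_pos: [0.4932, 0.1585, 0.1032]
ee_rot: [2.383, 2.046, 0.002]
ft_force: [-0.3, -0.3, 0.0]
opening: -0.0001
[-0.05080482 -0.06562957] [-0.25361741 -0.33416185  0.04189276]
time_s: 13.0
tcp_pos: [0.4936, 0.1638, 0.1023]
ee_rot: [2.385, 2.045, -0.001]
ft_force: [-1.1, -2.7, 2.5]
opening: -0.0001
[-0.05119367 -0.06029171] [-1.09698442 -2.68306303  2.53222345]
```

```bash
python3 -m crank '{"linear":[[0.0002,0.001,0],[0,0,0],[0,0,0],[0,0,0],[0,0,0],[0,0,0],[0,0,0],[0,0,0]],"turn":[[0,0,0],[0,0,0],[0,0,0],[0,0,0],[0,0,0],[0,0,0],[0,0,0],[0,0,0]],"jaw":[-1,-1,-1,-1,-1,-1,-1,-1]}' && python3 - <<'E'
from h import *
s=get_state(); print(tr(s["tcp_pos"]),s["ft_force"])
E
```

```text
time_s: 14.0
tcp_pos: [0.4937, 0.1642, 0.1024]
ee_rot: [2.384, 2.044, -0.002]
ft_force: [-1.1, -5.1, 3.7]
opening: 0.0003
[-0.05120972 -0.05991663] [-1.10745925 -5.06656755  3.72821438]
```

```bash
python3 -m crank '{"linear":[[-0.001,-0.006,0],[-0.0015,-0.012,0],[-0.0023,-0.015,0],[-0.003,-0.02,0],[0,0,0.02],[0,0,0.03],[0,0,0.04],[0,0,0.04]],"turn":[[0,0,0],[0,0,0],[0,0,0],[0,0,0],[0,0,0],[0,0,0],[0,0,0],[0,0,0]],"jaw":[-1,-1,-1,-1,-1,-1,-1,-1]}'; python3 -m crank '{"linear":[[0,0,0],[0,0,0],[0,0,0],[0,0,0],[0,0,0],[0,0,0],[0,0,0],[0,0,0]],"turn":[[0,0,0],[0,0,0],[0,0,0],[0,0,0],[0,0,0],[0,0,0],[0,0,0],[0,0,0]],"jaw":[-1,-1,-1,-1,-1,-1,-1,-1]}' && python3 - <<'E'
from h import *
s=get_state(); print(tr(s["tcp_pos"]),s["ft_force"])
im=camera("wrist")[:,:,::-1].copy(); cv2.imwrite("pics/wrist10.png",im)
cv2.imwrite("pics/scene10.png",camera("scene")[:,:,::-1])
f=6
cv2.imwrite("pics/wrist10c.png",cv2.resize(im[80:160,285:400],None,fx=f,fy=f,interpolation=cv2.INTER_CUBIC))
E
```

```text
time_s: 15.0
tcp_pos: [0.4856, 0.1108, 0.2333]
ee_rot: [-2.386, -2.044, 0.001]
ft_force: [0.1, 0.0, -0.4]
opening: 0.0
time_s: 16.0
tcp_pos: [0.4861, 0.1122, 0.2323]
ee_rot: [2.385, 2.045, 0.0]
ft_force: [-0.5, -0.1, 0.2]
opening: -0.0003
[-0.05081263 -0.11251678] [-0.54102735 -0.1247899   0.15745822]
```

View pics/wrist10c.png

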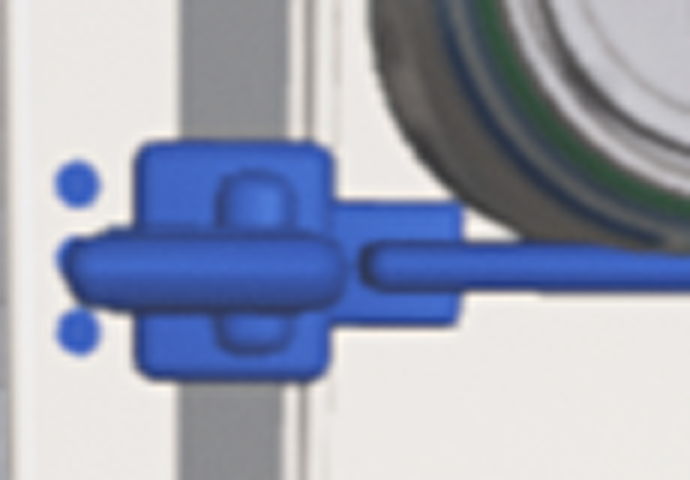

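View pics/scene10.png

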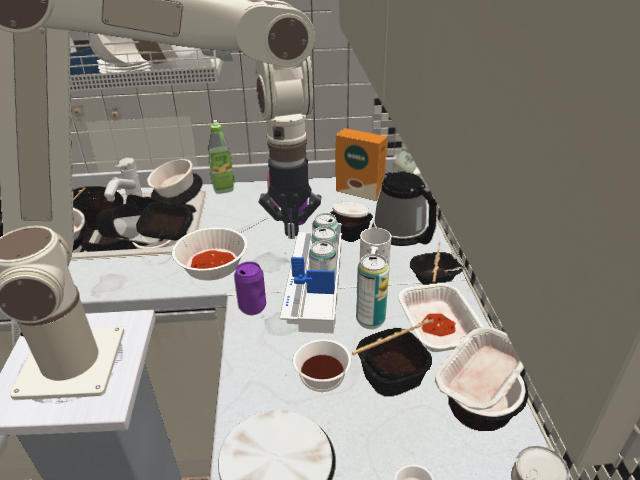

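```bash
python3 -c "
from workcell import *
print(close_job())"
```

```text
the job is handed in; nothing more can be done
None
```

The divider is pushed past the four-dot stop and sits in the three-dot stop. The hand is clear above the tray, and I handed the job in at about 16 s.

- **The push:** I pushed the paddle's −y face with the sides of the shut fingers. The highest reading was about 16 N, on the three-dot rib. It fell to about 0 N as the divider slipped in.
- **First check disagreed:** After backing off, the wrist picture put the divider about 1.3 mm short of the middle of the stop. I gave one more gentle nudge, and resistance rose to about 5 N within half a millimetre.
- **Last check:** After letting go, the middle of the saddle lined up with the middle of the three dots to within about 0.5 mm, with no force on the tool. The three cans stand upright and closed up. In the pictures the tall can, mug, sauce tub and look-alike cans have not moved.

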